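# Load a blister-pack cassette past the magazine's pawl

## Task

Load the cassette with the green clip into the feed magazine: set it down upright in the open infeed, push it along the channel against the sprung follower until the red pawl snaps shut behind it, then let go so that it stays locked in. Push gently: feel for the click and do not ram the follower against its end stop or wedge the cassette. Leave everything else where it is.

Things in the scene. Friction and masses are not known exactly. Their poses are not given: they have to be found in the camera images.
- cassette_green: the cassette to load: rigid block of blister packs 70 (x) x 44 (y) x 60 (z) mm, about 180 g (varies), white lower half, red and silver packs above, green clip over the top and green end plates. Both ends are alike: either may go first. Origin: centre of the underside; x along its length, z up. Grip it across its 44 mm width, by the upper 30 mm.
- cassette_amber: another cassette of exactly the same size and build, but with an orange clip and end plates and copper packs; it is to be left alone. Origin: centre of the underside
- cassette_blue: another cassette of exactly the same size and build, but with a blue clip and end plates and yellow packs; it is to be left alone. Origin: centre of the underside
- carton: bystander: white carton with a green band, 100 x 60 x 50 mm; origin: centre of the underside
- jar: bystander: white jar with green cap, 60 mm diameter, 85 mm high; origin: centre of the underside
- pack: bystander: loose rigid blister pack lying flat, 85 x 40 x 6 mm; origin: centre of the underside
- magazine: fixed feed magazine, aluminium and steel; x is the feed direction (away from the robot, within 0.4 rad). Origin on the table, on the channel's centre line. Open-topped channel 51 mm wide (y -25.5 to +25.5), floor 6 mm above the table, side walls with lips: tops 28 mm above the table, outer edges at y = +-35 mm. Over 20 N on the cassette from walls, pawl or follower (the floor plate does not count) damages the packs.
- infeed (a point): point on the channel floor, 90 mm before the magazine's origin: set the cassette down with its underside centre here, long side along the channel; its front is then still short of the pawl. The infeed's walls run from x = -130 to -84 mm and its rear is open.
- gate (a point): point on the channel floor above the magazine's origin: middle of where the red pawl's square end may be. Pawl and follower sit on one carriage whose setting is NOT measured: the end lies -20 to +20 mm from here along x. The pawl (9 to 21 mm above the table, pivot 60 mm upstream) reaches 12 mm in from the +y side; it yields to a cassette going +x, snaps in when the rear is about 2 mm past, and blocks its return.
- follower_end (a point): point on the channel floor, 120 mm after the origin. Blue follower plate (8 to 48 mm above the table), sprung towards -x: meets the cassette 34 mm before its rear is level with the pawl's end; 2 N there, 5 N at the click, damped (1.2 N more per 10 mm/s), rigid end stop about 2 mm after the click (force rises steeply). On letting go it pushes a locked cassette back 2 to 5 mm onto the pawl, an unlocked one up to 36 mm.
- pawl (a joint): angle of the red pawl (rad): 0 when shut across the channel, about 0.12 to 0.27 while it rides on a cassette's flank (pressing it towards -y with about 3 N, which vanishes at the click), back near 0 when it has snapped in behind.
There are look-alikes about, which are no part of the job. What is shaped like the cassette_green but purple is not meant.

How it is judged:
By the outcome, as a careful person would: the job done as asked, in the order asked, and still so for the second after the job is handed in, with the robot touching nothing.
It also fails if it takes over 64 s, if anything falls off the work surface, if the arm or the gripper's body presses on something with over 40 N, if the wrist force passes 120 N, or if a joint passes its speed limit or range.

## Robot

A 6-joint arm with a two-finger parallel gripper is mounted at the origin on the work surface. World frame = base frame: x ahead of the robot, y to its left, z up, the work surface at z = 0. Lengths are in m, angles in rad, forces in N, time in s.
With the tool pointing down it reaches from about 0.375 to 0.9 m from the base axis. Payload 3.1 kg.
Tool frame: the origin (TCP) lies between the finger pads; the fingertips stand 25 mm ahead of it and the grasp point (between the pads) lies 6 mm ahead of it; y points along the fingers, x is the direction in which the jaws open and shut, and the axes are right-handed (so a half turn about y gives the same grasp; the last joint's range is limited). The gripper opens to 87 mm and grips with 3 to 60 N. Pads are 19 mm wide; open, the fingers measure 117 mm over their backs; the gripper's body (75 mm by 190 mm) begins 51 mm behind the grasp point.
Start: joints at [-1.298, 0.527, 1.433, -0, 1.181, -0.178], TCP at [0.272, -0.563, 0.248] pointing down, gripper open.
Joint ranges: [-3.08, 3.08], [-0.75, 2.2], [0.22, 2.44], [-1.43, 4.57], [0, 2.65], [-2.85, 2.85]. Speed limits (rad/s): [2.79, 2.79, 3.14, 3.14, 3.14, 3.14].

## Interface

Orientations are given as a unit quaternion [x, y, z, w].
In Python, from rig import robot gives the robot as it stands.
- The arm moves only by the tool carry_out, never from a script. Its argument "moves" is a list of rows, each a list of 7 numbers: the opening, from 0 (shut) to 1 (fully open), then the shift along the tool's x, y, z in cm, then the turn, a rotation vector about the tool's x, y, z in rad. In form: [[grip, x, y, z, rx, ry, rz], ...]. A call has 1 to 20 rows; each row is the pose to reach, as a shift and turn from the pose commanded when the call began, along the tool's axes at that moment; what a row does not reach only later rows make up. A row lasts 1/10 s, in which the tool goes at most 50 mm and 8.59 degrees, less where a joint would pass 70% of its speed; a pose out of reach is approached as far as the arm can. A call with a gripper value outside its range is refused whole. The fingers move at their own pace and stop on an object; "force" is the grip in N (left out, the last holds). Time passes only in rows, so rows that repeat a pose let the fingers close. It gives the time, the measured TCP pose, the force and the opening at its end, in the units of the state.
- robot.get_obs(): the state, without advancing time (a new reading comes with each control period).
- robot.camera(name): name is "scene" or "side" or "wrist"; returns the picture (420x560x3 uint8, red, green, blue); there is no depth.
- robot.camera_params(name): a dict with "fx", "fy", "cx", "cy" (pixels), "extrinsics" (4x4, takes a point from camera to world coordinates); the wrist camera has in their place "mount" (4x4, takes a point from camera to tool coordinates, whose origin is the TCP and whose axes are the tool frame's). Camera axes: x right, y down, z forward; pixel columns grow to the right and rows downward; lengths in m; the calibration is good to about 2 mm. A picture is of the moment at which its call begins: read the wrist's pose just before it. camera_params takes no time and is no camera call.
- robot.hand_in(): hands the job in, once; it reports no verdict.
The state is a dict: "time": time; "q": joint angles; "joint_velocities": joint speeds; "joint_torque": joint torques, N m; "position": TCP position; "tool_rot": TCP orientation; "ft_force": force on the tool from outside, world axes, zero at the start; "moment": the same for the moment, N m; "grip_width": finger opening in m.
Only numpy, scipy, OpenCV 4.12 (cv2) and the standard library are available. Lean on these libraries where they do the work, as an engineer would, in place of code of your own. Each camera call takes 0.05 s, during which the arm holds its last target.

## Working session

There is one attempt and no reset: what is moved stays moved. The work goes in short steps, Python scripts to look and compute and a tool call to move; the robot and the scene stay as the last step left them, time stands still between calls to the robot, and variables do not carry over. Pictures are saved under pics/ and viewed, and the job is handed in when it is done.

Besides the shell and the picture viewer there is one more tool, called after "Request:" in YAML: its name, and indented under it one key for each argument. carry_out: Moves the arm, as the interface text tells. Its arguments: {"type":"object","properties":{"moves":{"type":"array"},"force":{"type":"number"}},"required":["moves"]}

```bash
ls; mkdir -p pics; python3 - <<'E'
from rig import robot
import cv2
o=robot.get_obs(); print({k:(v if not hasattr(v,'round') else v) for k,v in o.items()})
for n in ("scene","side","wrist"):
    im=robot.camera(n); cv2.imwrite(f"pics/{n}0.png",im[:,:,::-1]); print(n,robot.camera_params(n))
E
```

```text
pics
{'time': 0.0, 'q': array([-1.29847538e+00,  5.28476955e-01,  1.43387440e+00,  8.24339616e-06,
        1.18139674e+00, -1.78505139e-01]), 'joint_velocities': array([-9.82720210e-04,  5.60357459e-05,  8.73591521e-04, -3.66954913e-05,
       -1.14649913e-03,  7.73626115e-04]), 'joint_torque': array([ 8.31208072e-04, -4.40035343e+01, -1.76589471e+01,  6.34415634e-02,
        5.84493263e-02, -1.64460089e-04]), 'position': array([ 0.27216191, -0.56189075,  0.24657382]), 'tool_rot': array([-0.59858949,  0.37615889, -0.37503545,  0.59961948]), 'ft_force': array([0.65173304, 0.03006838, 0.27820579]), 'moment': array([ 0.02826491, -0.00186857,  0.03612208]), 'grip_width': 0.08694850695316715}
scene {'fx': 379.78728283590954, 'fy': 379.78728283590954, 'cx': 280.04181091853417, 'cy': 210.37735534564658, 'extrinsics': array([[-0.75404268,  0.53049502, -0.38729145,  0.91793918],
       [ 0.65680594,  0.60445468, -0.45082202,  0.31991883],
       [-0.0050587 , -0.59431437, -0.80421691,  0.80968152],
       [ 0.        ,  0.        ,  0.        ,  1.        ]])}
side {'fx': 494.3366221830733, 'fy': 494.3366221830733, 'cx': 276.8310200112493, 'cy': 218.0915296269176, 'extrinsics': array([[-0.99734084, -0.01852523,  0.07048451,  0.45441485],
       [-0.06901735,  0.5507076 , -0.83183997,  0.9147078 ],
       [-0.02340633, -0.83449263, -0.55052174,  0.72944786],
       [ 0.        ,  0.        ,  0.        ,  1.        ]])}
wrist {'fx': 307.54511674122944, 'fy': 307.54511674122944, 'cx': 275.96438612874726, 'cy': 212.36786759014302, 'mount': array([[ 9.99998738e-01, -1.03161931e-03,  1.20830297e-03,
        -9.98576391e-04],
       [-1.46506940e-03, -3.04526883e-01,  9.52502615e-01,
        -1.37824597e-01],
       [-6.14659353e-04, -9.52503183e-01, -3.04528010e-01,
         8.43926476e-02],
       [ 0.00000000e+00,  0.00000000e+00,  0.00000000e+00,
         1.00000000e+00]])}
```

View pics/scene0.png

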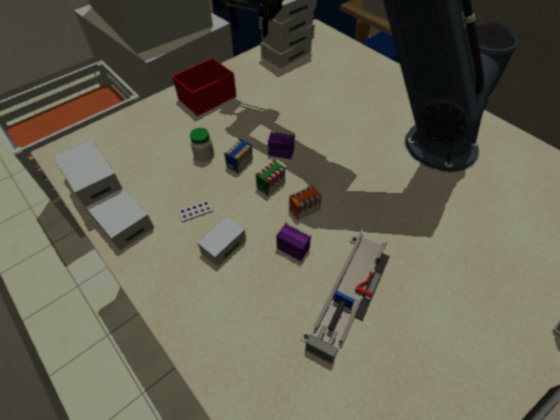

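View pics/side0.png

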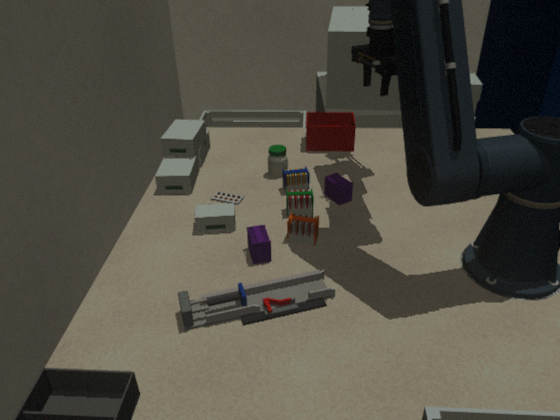

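View pics/wrist0.png

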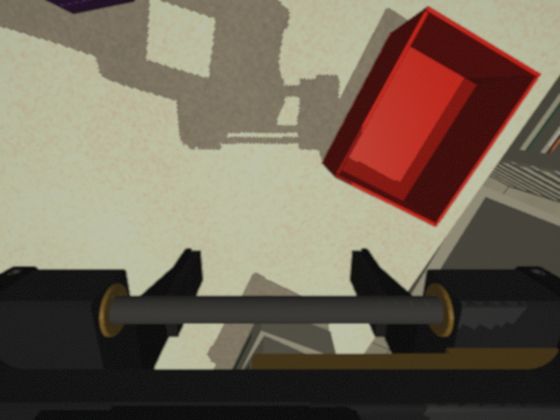

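Scene view: blue cassette (238,155), green-clipped (270,177), orange (305,201), purple look-alikes (281,145) and (293,242). The magazine runs from its infeed near (370,245) to (322,345). The one at (270,177), or (300,200) in the side view, is the only one with a green clip and red/silver packs. I'll confirm it in enlarged crops.

```bash
cat > h.py <<'E'
import numpy as np, cv2
from rig import robot
from scipy.spatial.transform import Rotation as R
def cam(n,obs=None):
    p=robot.camera_params(n); K=np.array([[p['fx'],0,p['cx']],[0,p['fy'],p['cy']],[0,0,1]])
    if n=='wrist':
        T=np.eye(4);T[:3,:3]=R.from_quat(obs['tool_rot']).as_matrix();T[:3,3]=obs['position'];E=T@p['mount']
    else: E=p['extrinsics']
    return K,E
def ray(c,uv):
    K,E=c; d=E[:3,:3]@np.linalg.inv(K)@np.array([uv[0],uv[1],1.]); return E[:3,3],d
def plane(c,uv,z):
    o,d=ray(c,uv); return o+d*(z-o[2])/d[2]
def proj(c,P):
    K,E=c; P=np.atleast_2d(P); q=(P-E[:3,3])@E[:3,:3]@K.T; return q[:,:2]/q[:,2:]
def tri(cs,uvs):
    A=np.zeros((3,3));b=np.zeros(3)
    for c,uv in zip(cs,uvs):
        o,d=ray(c,uv);d/=np.linalg.norm(d);M=np.eye(3)-np.outer(d,d);A+=M;b+=M@o
    return np.linalg.solve(A,b)
E
python3 - <<'E'
import cv2,numpy as np
a=cv2.imread('pics/scene0.png');b=cv2.imread('pics/side0.png')
L=cv2.resize(a[130:270,215:335],None,fx=3.3,fy=3.3,interpolation=cv2.INTER_CUBIC)
M=cv2.resize(b[150:270,230:350],None,fx=3.3,fy=3.3,interpolation=cv2.INTER_CUBIC)
o=np.zeros((480,800,3),np.uint8);o[:L.shape[0],:L.shape[1]]=L;o[:M.shape[0],400:400+M.shape[1]]=M
cv2.imwrite('pics/crop1.png',o)
L=cv2.resize(a[225:365,295:395],None,fx=4,fy=4,interpolation=cv2.INTER_CUBIC)
M=cv2.resize(b[260:335,170:345],None,fx=2.2,fy=2.2,interpolation=cv2.INTER_CUBIC)
o=np.zeros((580,800,3),np.uint8);o[:L.shape[0],:L.shape[1]]=L;o[:M.shape[0],405:405+M.shape[1]]=M
cv2.imwrite('pics/crop2.png',o)
E
```

```text
(no output)
```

View pics/crop1.png

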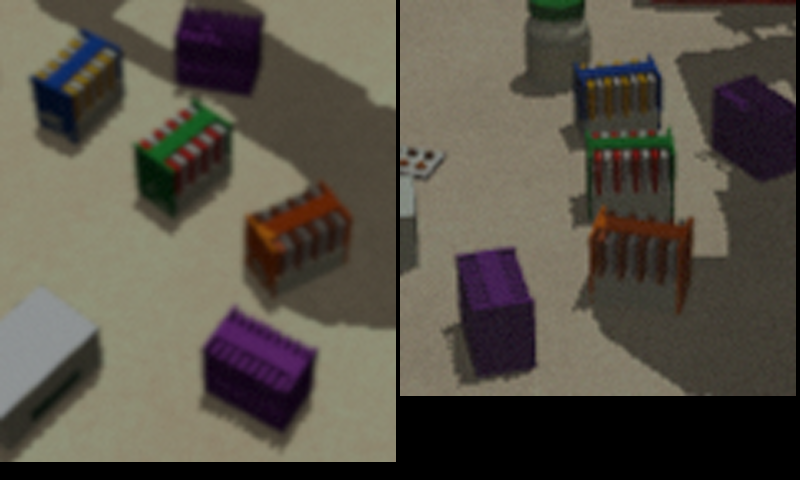

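View pics/crop2.png

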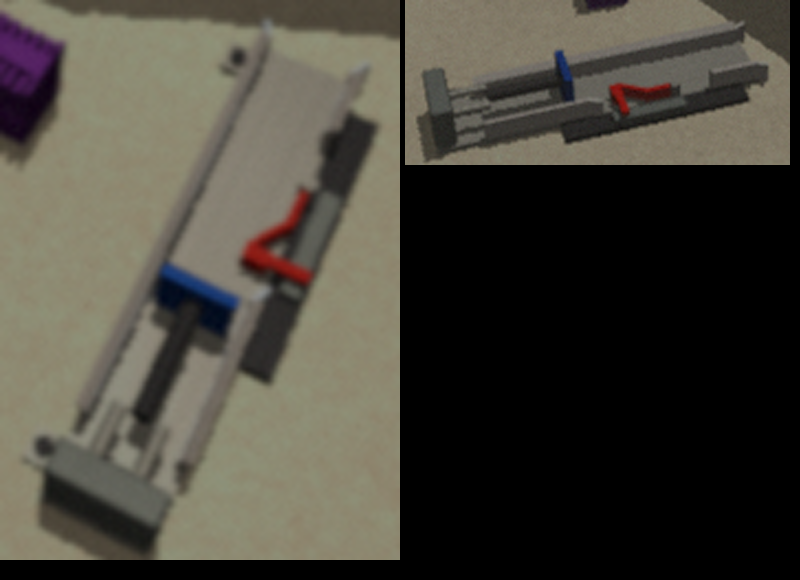

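Confirmed: the green-clipped cassette with red/silver packs at scene (270,177) / side (300,200) is the target. Blue and orange stand on either side. Next, rough positions.

```bash
python3 - <<'E'
from h import *
np.set_printoptions(precision=4,suppress=True)
a=cv2.imread('pics/scene0.png');b=cv2.imread('pics/side0.png')
S,D=cam('scene'),cam('side')
# rough strip ends of clips in scene crop (x/3.3+215, y/3.3+130)
f=lambda x,y:(x/3.3+215,y/3.3+130)
g=lambda x,y:((x-400)/3.3+230,y/3.3+150)
for n,p,q in [('blue',f(55,80),f(100,45)),('green',f(155,155),f(213,118)),('amber',f(268,218),f(335,198))]:
    P,Q=plane(S,p,.06),plane(S,q,.06);print(n,P,Q,(P+Q)/2,np.linalg.norm(P-Q),np.degrees(np.arctan2(*(Q-P)[1::-1])))
for n,p,q in [('blue',g(578,72),g(657,67)),('green',g(588,142),g(673,138)),('amber',g(592,222),g(690,228))]:
    P,Q=plane(D,p,.06),plane(D,q,.06);print(n,P,Q,(P+Q)/2,np.linalg.norm(P-Q),np.degrees(np.arctan2(*(Q-P)[1::-1])))
# magazine: wall tops in scene crop2 (x/4+295,y/4+225)
m=lambda x,y:(x/4+295,y/4+225)
for n,p,z in [('wallL in',m(266,25),.028),('wallL out end',m(82,420),.028),('wallR in',m(362,70),.028),('wallR far',m(182,480),.028),('pawltip',m(248,252),.021),('pawlpiv',m(305,195),.021),('follL',m(168,265),.048),('follR',m(238,300),.048),
 ('floorin1',m(275,55),.006),('floorin2',m(348,85),.006)]:
    print(n,plane(S,p,z))
k=lambda x,y:((x-405)/2.2+170,y/2.2+260)
for n,p,z in [('wallL in',k(742,25),.028),('wallR in',k(766,68),.028),('pawltip',k(612,90),.021),('pawlpiv',k(668,88),.021),('follL',k(557,53),.048),('follR',k(570,75),.048)]:
    print(n,plane(D,p,z))
E
```

```text
blue [ 0.5307 -0.3335  0.06  ] [ 0.4768 -0.3417  0.06  ] [ 0.5038 -0.3376  0.06  ] 0.05460668502952793 -171.41375438087462
green [ 0.5209 -0.2139  0.06  ] [ 0.46   -0.2137  0.06  ] [ 0.4904 -0.2138  0.06  ] 0.060968655685869205 179.78481317744024
amber [ 0.4967 -0.1073  0.06  ] [ 0.4444 -0.0877  0.06  ] [ 0.4706 -0.0975  0.06  ] 0.05589110424598257 159.45916277865416
blue [ 0.5364 -0.3377  0.06  ] [ 0.4681 -0.3486  0.06  ] [ 0.5022 -0.3431  0.06  ] 0.06914265699077897 -170.905258028256
green [ 0.5215 -0.2186  0.06  ] [ 0.4532 -0.227   0.06  ] [ 0.4873 -0.2228  0.06  ] 0.06884106157191648 -173.0208071714701
amber [ 0.5124 -0.1014  0.06  ] [ 0.4395 -0.0958  0.06  ] [ 0.4759 -0.0986  0.06  ] 0.07314907098011132 175.57437622453287
wallL in [0.433  0.0618 0.028 ]
wallL out end [0.6889 0.163  0.028 ]
wallR in [0.414  0.1214 0.028 ]
wallR far [0.6722 0.2183 0.028 ]
pawltip [0.5506 0.1547 0.021 ]
pawlpiv [0.4996 0.1523 0.021 ]
follL [0.6012 0.1371 0.048 ]
follR [0.5877 0.1754 0.048 ]
floorin1 [0.4319 0.0732 0.006 ]
floorin2 [0.4147 0.1172 0.006 ]
wallL in [0.4271 0.0645 0.028 ]
wallR in [0.4049 0.1276 0.028 ]
pawltip [0.55   0.1569 0.021 ]
pawlpiv [0.4973 0.1518 0.021 ]
follL [0.6032 0.1374 0.048 ]
follR [0.5871 0.1674 0.048 ]
```

```bash
cat >> h.py <<'E'
def goal(P,yaw):
    """tool y down, tool x at angle yaw (rad, mod pi choose nearest) ; prints shift cm & rotvec in tool axes"""
    o=robot.get_obs(); R0=R.from_quat(o['tool_rot']).as_matrix()
    best=None
    for k in (0,1):
        y=yaw+k*np.pi; X=np.array([np.cos(y),np.sin(y),0]);Y=np.array([0,0,-1.]);Z=np.cross(X,Y)
        rv=R.from_matrix(R0.T@np.c_[X,Y,Z]).as_rotvec()
        if best is None or np.linalg.norm(rv)<np.linalg.norm(best): best=rv
    s=R0.T@(np.array(P)-o['position'])*100
    print('shift cm',s.round(2),'rot',best.round(4),'t',o['time'],'xaxis',R0[:,0].round(3),'y',R0[:,1].round(3),'z',R0[:,2].round(3),'pos',o['position'].round(4),'F',o['ft_force'].round(2),'w',round(o['grip_width'],4))
E
python3 - <<'E'
from h import *
goal([.489,-.218,.25],np.radians(95))
E
```

```text
shift cm [-21.52  -0.28  34.51] rot [ 0.      0.3636 -0.0017] t 0.15 xaxis [ 0.436 -0.9   -0.002] y [-0.     0.002 -1.   ] z [0.9   0.436 0.   ] pos [ 0.2722 -0.5621  0.2468] F [-0.88 -0.05  0.01] w 0.0871
```

Request:
carry_out:
  moves:
    - [1,-21.5,-0.3,34.5,0,0.3636,0]
    - [1,-21.5,-0.3,34.5,0,0.3636,0]
    - [1,-21.5,-0.3,34.5,0,0.3636,0]
    - [1,-21.5,-0.3,34.5,0,0.3636,0]
    - [1,-21.5,-0.3,34.5,0,0.3636,0]
    - [1,-21.5,-0.3,34.5,0,0.3636,0]
    - [1,-21.5,-0.3,34.5,0,0.3636,0]
    - [1,-21.5,-0.3,34.5,0,0.3636,0]
    - [1,-21.5,-0.3,34.5,0,0.3636,0]
    - [1,-21.5,-0.3,34.5,0,0.3636,0]
    - [1,-21.5,-0.3,34.5,0,0.3636,0]
    - [1,-21.5,-0.3,34.5,0,0.3636,0]

```text
time: 1.35
position: [0.4886, -0.2201, 0.2504]
tool_rot: [0.521, -0.478, 0.478, -0.521]
ft_force: [-0.8, 0.0, 0.4]
grip_width: 0.0873
```

```bash
python3 - <<'E'
from h import *
goal([.489,-.218,.25],np.radians(95))
import pickle
o=robot.get_obs();im=robot.camera('wrist')[:,:,::-1];cv2.imwrite('pics/w1.png',im);pickle.dump(o,open('w1.pkl','wb'))
E
```

```text
shift cm [-0.21  0.04  0.06] rot [ 0.0004 -0.0021  0.0003] t 1.35 xaxis [ 0.085 -0.996  0.   ] y [-0. -0. -1.] z [ 0.996  0.085 -0.   ] pos [ 0.4886 -0.2201  0.2504] F [-0.84  0.02  0.43] w 0.0873
```

View pics/w1.png

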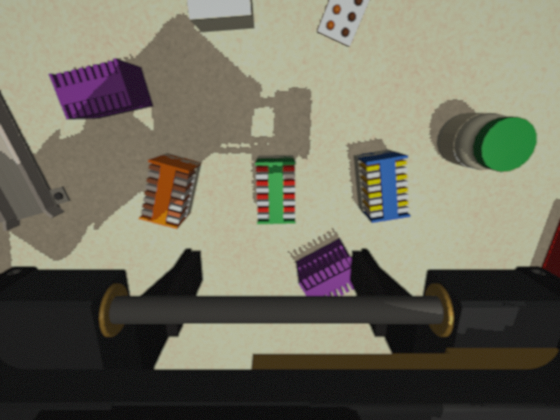

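Wrist view: green cassette at (276,190), orange (170,190), blue (384,187), purple block at (325,267).

```bash
python3 - <<'E'
from h import *
import pickle
np.set_printoptions(precision=4,suppress=True)
o=pickle.load(open('w1.pkl','rb'));c=cam('wrist',o);im=cv2.imread('pics/w1.png');h=cv2.cvtColor(im,cv2.COLOR_BGR2HSV)
m=cv2.inRange(h,(45,110,40),(85,255,255));m[:,400:]=0
k=np.argwhere(m)[:,::-1];k=k[(k[:,0]>230)&(k[:,0]<320)&(k[:,1]>140)]
print(len(k),k.min(0),k.max(0))
P=np.array([plane(c,u,.06)[:2] for u in k],np.float32)
r=cv2.minAreaRect(P);print(r);print(cv2.boxPoints(r))
# strip only axis
mid=k[(k[:,1]>168)&(k[:,1]<214)];Q=np.array([plane(c,u,.06)[:2] for u in mid],np.float32);print(cv2.fitLine(Q,cv2.DIST_L2,0,.01,.01).ravel(),cv2.minAreaRect(Q))
m2=cv2.inRange(h,(125,80,30),(160,255,255));
cs,_=cv2.findContours(m2,cv2.RETR_EXTERNAL,cv2.CHAIN_APPROX_SIMPLE)
for q in cs:
    if cv2.contourArea(q)>200:
        print('purple',cv2.minAreaRect(np.array([plane(c,u[0],.06)[:2] for u in q],np.float32)))
cv2.imwrite('pics/w1c.png',cv2.resize(im[135:310,220:370],None,fx=3.4,fy=3.4,interpolation=cv2.INTER_CUBIC))
E
```

```text
1082 [256 158] [293 222]
((0.4918861985206604, -0.21823619306087494), (0.07208668440580368, 0.039606835693120956), 5.686346054077148)
[[ 0.4541 -0.2021]
 [ 0.458  -0.2415]
 [ 0.5297 -0.2344]
 [ 0.5258 -0.195 ]]
[ 0.9951  0.0989  0.492  -0.2187] ((0.49168696999549866, -0.2189633846282959), (0.04987330362200737, 0.016058681532740593), 6.151333332061768)
purple ((0.39534634351730347, -0.28874102234840393), (0.06690619885921478, 0.07074962556362152), 35.46269607543945)
purple ((0.5805141925811768, -0.03728969395160675), (0.0472111850976944, 0.08893672376871109), 16.46079444885254)
```

View pics/w1c.png

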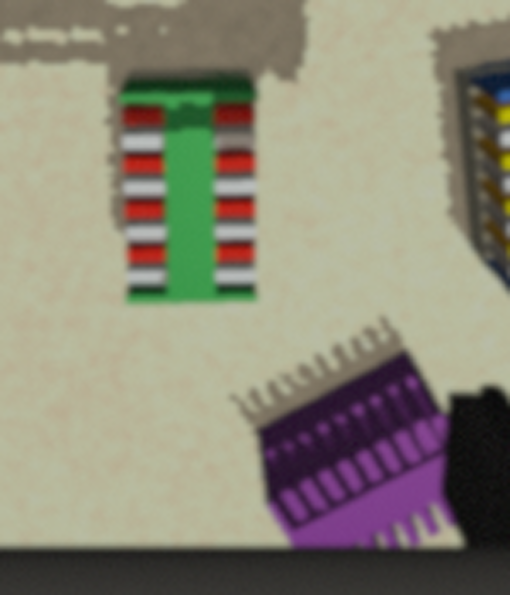

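```bash
python3 - <<'E'
from h import *
goal([.491,-.2187,.053],np.radians(95.9))
E
```

```text
shift cm [-0.13 19.74  0.27] rot [ 0.0003 -0.0182  0.0001] t 1.4 xaxis [ 0.085 -0.996  0.   ] y [-0. -0. -1.] z [ 0.996  0.085 -0.   ] pos [ 0.4885 -0.2202  0.2504] F [-1.13 -0.33 -0.14] w 0.087
```

Request:
carry_out:
  moves:
    - [1,-0.1,4.5,0.3,0,-0.018,0]
    - [1,-0.1,9,0.3,0,-0.018,0]
    - [1,-0.1,13,0.3,0,-0.018,0]
    - [1,-0.1,16,0.3,0,-0.018,0]
    - [1,-0.1,18,0.3,0,-0.018,0]
    - [1,-0.1,19.2,0.3,0,-0.018,0]
    - [1,-0.1,19.7,0.3,0,-0.018,0]
    - [1,-0.1,19.7,0.3,0,-0.018,0]
    - [0,-0.1,19.7,0.3,0,-0.018,0]
    - [0,-0.1,19.7,0.3,0,-0.018,0]
    - [0,-0.1,19.7,0.3,0,-0.018,0]
    - [0,-0.1,19.7,0.3,0,-0.018,0]
    - [0,-0.1,19.7,0.3,0,-0.018,0]
    - [0,-0.1,19.7,0.3,0,-0.018,0]
  force: 25

```text
time: 2.8
position: [0.4922, -0.2174, 0.0537]
tool_rot: [-0.526, 0.473, -0.473, 0.526]
ft_force: [-0.1, 1.2, 1.0]
grip_width: 0.0468
```

```bash
python3 - <<'E'
from h import *
goal([.491,-.2187,.25],np.radians(95.9))
im=robot.camera('wrist')[:,:,::-1];cv2.imwrite('pics/w2.png',im)
E
```

```text
shift cm [  0.12 -19.63  -0.12] rot [-0.0002  0.0024  0.0002] t 2.8 xaxis [ 0.105 -0.994  0.   ] y [ 0. -0. -1.] z [0.994 0.105 0.   ] pos [ 0.4922 -0.2174  0.0537] F [-0.06  1.22  0.96] w 0.0468
```

View pics/w2.png

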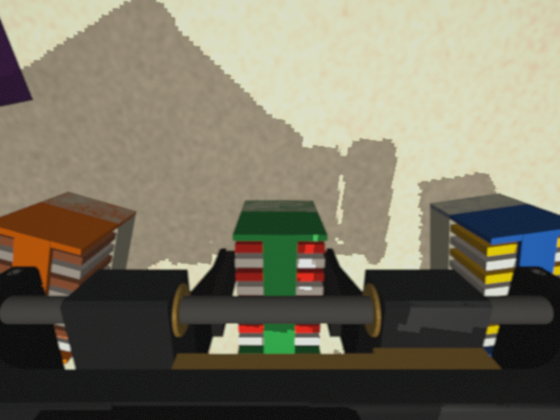

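Request:
carry_out:
  moves:
    - [0,0,0,0,0,0,0]
    - [0,0,0,0,0,0,0]
    - [0,0,0,0,0,0,0]
    - [0,0,-1,0,0,0,0]
    - [0,0,-4,0,0,0,0]
    - [0,0,-8,0,0,0,0]
    - [0,0,-12,0,0,0,0]
    - [0,0,-16,0,0,0,0]
    - [0,0,-19,0,0,0,0]
    - [0,0,-19.6,0,0,0,0]
    - [0,0,-19.6,0,0,0,0]

```text
time: 3.95
position: [0.4921, -0.2174, 0.2504]
tool_rot: [-0.526, 0.472, -0.474, 0.526]
ft_force: [-0.5, -0.1, -1.8]
grip_width: 0.0439
```

```bash
python3 - <<'E'
from h import *
goal([.435,.10,.25],np.radians(111.3))
E
```

```text
shift cm [-32.16  -0.    -2.34] rot [-0.0012 -0.2665  0.0013] t 3.95 xaxis [ 0.105 -0.994  0.001] y [ 0.001 -0.001 -1.   ] z [0.994 0.105 0.001] pos [ 0.4921 -0.2174  0.2504] F [-0.46 -0.06 -1.78] w 0.0439
```

Request:
carry_out:
  moves:
    - [0,-3,0,-0.2,0,-0.03,0]
    - [0,-7,0,-0.6,0,-0.06,0]
    - [0,-11,0,-0.9,0,-0.1,0]
    - [0,-15,0,-1.2,0,-0.14,0]
    - [0,-19,0,-1.5,0,-0.18,0]
    - [0,-23,0,-1.8,0,-0.21,0]
    - [0,-27,0,-2.1,0,-0.24,0]
    - [0,-30,0,-2.3,0,-0.267,0]
    - [0,-32.2,0,-2.3,0,-0.267,0]
    - [0,-32.2,0,-2.3,0,-0.267,0]
    - [0,-32.2,0,-2.3,0,-0.267,0]
    - [0,-32.2,0,-2.3,0,-0.267,0]

```text
time: 5.15
position: [0.4351, 0.0996, 0.2486]
tool_rot: [0.584, -0.4, 0.399, -0.583]
ft_force: [-0.1, -0.2, -1.9]
grip_width: 0.0434
```

```bash
python3 - <<'E'
from h import *
import pickle
goal([.435,.10,.25],np.radians(111.3))
o=robot.get_obs();im=robot.camera('wrist')[:,:,::-1];cv2.imwrite('pics/w3.png',im);pickle.dump(o,open('w3.pkl','wb'))
E
```

```text
shift cm [-0.04 -0.14  0.01] rot [ 0.0021 -0.0003 -0.0005] t 5.15 xaxis [ 0.363 -0.932 -0.   ] y [-0.002 -0.    -1.   ] z [ 0.932  0.363 -0.002] pos [0.4351 0.0996 0.2486] F [-0.09 -0.25 -1.88] w 0.0434
```

View pics/w3.png

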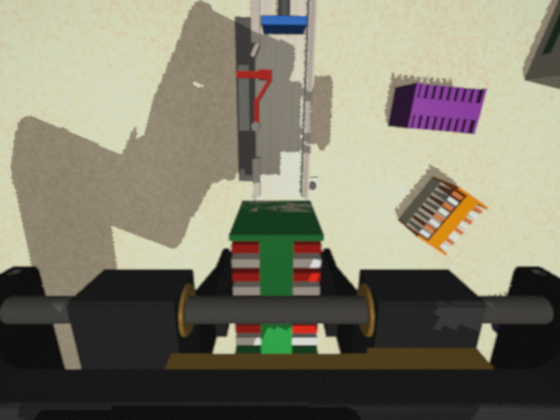

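```bash
python3 - <<'E'
import cv2
im=cv2.imread('pics/w3.png')
cv2.imwrite('pics/w3c.png',cv2.resize(im[0:210,225:345],None,fx=2.8,fy=2.8,interpolation=cv2.INTER_CUBIC))
E
```

```text
(no output)
```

View pics/w3c.png

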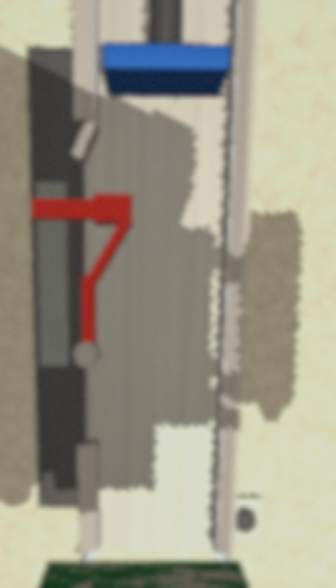

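```bash
python3 - <<'E'
from h import *
import pickle
np.set_printoptions(precision=4,suppress=True,linewidth=200)
o=pickle.load(open('w3.pkl','rb'));c=cam('wrist',o)
f=lambda x,y:(x/2.8+225-.32,y/2.8-.32)
for n,x,y,z in [('Rout',256,20,.028),('Rout',252,150,.028),('Rout',237,500,.028),('Lout',74,20,.028),('Lout',73,105,.028),('Lout',78,500,.028),('Rin',235,20,.028),('Rin',231,150,.028),('Lin',99,20,.028),('Lin',98,105,.028),('floorend',90,553,.006),('walltopLend',90,558,.028),('walltopRend',228,556,.028),('pawl tip near',131,221,.021),('pawl tip far',131,197,.021),('pivot',85,352,.021),('folL',105,67,.048),('folR',229,67,.048)]:
    print(n,plane(c,f(x,y),z)[:2])
im=cv2.cvtColor(cv2.imread('pics/w3.png'),cv2.COLOR_BGR2GRAY)
for r in (10,35,60,165,180,192): print(r,list(enumerate(im[r,244:262],244)),list(im[r,296:322]))
E
```

```text
Rout [0.6235 0.1302]
Rout [0.5843 0.1148]
Rout [0.4599 0.0677]
Lout [0.5998 0.1912]
Lout [0.5741 0.1824]
Lout [0.4356 0.1303]
Rin [0.6208 0.1373]
Rin [0.5815 0.1221]
Lin [0.603  0.1829]
Lin [0.5775 0.1738]
floorend [0.4097 0.1167]
walltopLend [0.4137 0.1168]
walltopRend [0.436  0.0617]
pawl tip near [0.5456 0.1486]
pawl tip far [0.5536 0.1517]
pivot [0.4928 0.1485]
folL [0.5857 0.1732]
folR [0.6012 0.1334]
10 [(244, np.uint8(211)), (245, np.uint8(210)), (246, np.uint8(210)), (247, np.uint8(211)), (248, np.uint8(208)), (249, np.uint8(199)), (250, np.uint8(184)), (251, np.uint8(176)), (252, np.uint8(180)), (253, np.uint8(180)), (254, np.uint8(180)), (255, np.uint8(179)), (256, np.uint8(179)), (257, np.uint8(178)), (258, np.uint8(176)), (259, np.uint8(168)), (260, np.uint8(176)), (261, np.uint8(189))] [np.uint8(195), np.uint8(197), np.uint8(199), np.uint8(201), np.uint8(201), np.uint8(200), np.uint8(201), np.uint8(199), np.uint8(197), np.uint8(186), np.uint8(164), np.uint8(131), np.uint8(121), np.uint8(149), np.uint8(166), np.uint8(163), np.uint8(160), np.uint8(161), np.uint8(168), np.u
[... 3330 characters left out ...]
, (248, np.uint8(213)), (249, np.uint8(214)), (250, np.uint8(213)), (251, np.uint8(211)), (252, np.uint8(205)), (253, np.uint8(194)), (254, np.uint8(186)), (255, np.uint8(185)), (256, np.uint8(184)), (257, np.uint8(184)), (258, np.uint8(182)), (259, np.uint8(175)), (260, np.uint8(177)), (261, np.uint8(195))] [np.uint8(216), np.uint8(215), np.uint8(211), np.uint8(184), np.uint8(146), np.uint8(134), np.uint8(153), np.uint8(166), np.uint8(167), np.uint8(168), np.uint8(174), np.uint8(187), np.uint8(201), np.uint8(211), np.uint8(213), np.uint8(214), np.uint8(214), np.uint8(214), np.uint8(214), np.uint8(214), np.uint8(213), np.uint8(212), np.uint8(212), np.uint8(212), np.uint8(213), np.uint8(214)]
```

```bash
python3 - <<'E'
from h import *
import pickle
np.set_printoptions(precision=4,suppress=True,linewidth=200)
o=pickle.load(open('w3.pkl','rb'));c=cam('wrist',o)
L={'Rout':[(315.3,10),(313.8,35),(312.5,60),(308,165),(307.2,180),(307,192)],'Rin':[(307.6,10),(306.6,35),(305.6,60),(301.9,165),(301,180),(300.8,192)],
'Lout':[(249.7,10),(250.7,35),(251.8,165),(252.5,192)],'Lin':[(259,10),(259.8,35),(259.5,165),(259.5,192)]}
res={}
for n,u in L.items():
    P=np.array([plane(c,x,.028)[:2] for x in u],np.float32);v=cv2.fitLine(P,cv2.DIST_L2,0,.01,.01).ravel();v=v*np.sign(v[0]) if 0 else v
    if v[0]<0: v[:2]*=-1
    ang=np.arctan2(v[1],v[0]); d=np.array([v[0],v[1]]);nn=np.array([-v[1],v[0]])
    res[n]=(ang,v); print(n,np.degrees(ang),v)
ang=np.mean([r[0] for r in res.values()]);d=np.array([np.cos(ang),np.sin(ang)]);nn=np.array([-d[1],d[0]])
for n,(a,v) in res.items(): print(n,'perp offset',nn@v[2:],'at s',d@v[2:])
print('ang',ang,np.degrees(ang))
p=np.mean([nn@res[k][1][2:] for k in ('Lin','Rin','Lout','Rout')]);print('centre perp',p)
for n,u,z in [('pawlnear',(271.8,78.6),.021),('pawlfar',(271.8,70),.021),('follfrontbottom',(287,33),.008),('foltopfront',(285,23.6),.048),('wallendL',(257,199),.028),('wallendR',(306,198),.028)]:
    P=plane(c,u,z)[:2];print(n,'s',d@P,'perp',nn@P-p)
print('tcp s,perp',d@o['position'][:2],nn@o['position'][:2]-p)
E
```

```text
Rout 20.495539 [0.9367 0.3501 0.5287 0.0958]
Rin 20.579157 [0.9362 0.3515 0.526  0.1027]
Lout 20.62621 [0.9359 0.3523 0.5106 0.1589]
Lin 20.361797 [0.9375 0.3479 0.5139 0.1505]
Rout perp offset -0.095547795 at s 0.52877283
Rin perp offset -0.08815243 at s 0.52867824
Lout perp offset -0.030113295 at s 0.53395927
Lin perp offset -0.039148465 at s 0.53407514
ang 0.3580661 20.515676
centre perp -0.0632405
pawlnear s 0.5631239085611954 perp 0.010829918025833718
pawlfar s 0.5717286061791361 perp 0.01090428948346478
follfrontbottom s 0.6103339215629121 perp -0.00514208992914747
foltopfront s 0.6095122692018052 perp -0.0018269121966906499
wallendL s 0.42831568152650396 perp 0.02744144508206793
wallendR s 0.4303052946271517 perp -0.03163721243029763
tcp s,perp 0.4423850002387516 0.004092070665944247
```

```bash
python3 - <<'E'
from h import *
import pickle
p=robot.camera_params('wrist');M=p['mount'];K,_=cam('side')
K=np.array([[p['fx'],0,p['cx']],[0,p['fy'],p['cy']],[0,0,1]])
im=cv2.imread('pics/w3.png');print(im[195:246,277].tolist()[::1])
for u,yt in [((231,239),-.0063),((324,239),-.0063),((245,201),.0537),((309,201),.0537),((277,239),-.0063),((277,201),.0537)]:
    d=M[:3,:3]@np.linalg.inv(K)@np.array([*u,1.]);o=M[:3,3];print(u,(o+d*(yt-o[1])/d[1]).round(4))
ang=.3581;d=np.array([np.cos(ang),np.sin(ang)]);n=np.array([-d[1],d[0]])
P=d*.469+n*-.0632;print(P)
goal([*P,.12],np.pi/2+ang)
E
```

```text
[[197, 217, 215], [194, 217, 216], [190, 218, 217], [185, 217, 215], [171, 202, 198], [130, 156, 150], [84, 105, 96], [54, 75, 60], [40, 64, 40], [34, 62, 32], [45, 69, 47], [55, 76, 61], [58, 78, 63], [51, 72, 55], [42, 65, 43], [38, 64, 35], [37, 63, 34], [30, 60, 26], [32, 59, 22], [29, 59, 23], [28, 57, 20], [27, 58, 20], [30, 57, 22], [30, 59, 22], [30, 59, 22], [29, 58, 22], [29, 59, 23], [31, 58, 21], [30, 59, 21], [29, 58, 21], [27, 59, 22], [29, 58, 22], [24, 56, 13], [32, 59, 24], [26, 57, 18], [30, 58, 22], [30, 59, 24], [30, 59, 21], [32, 61, 26], [34, 70, 25], [44, 88, 30], [47, 97, 33], [47, 99, 32], [46, 99, 32], [48, 100, 33], [46, 99, 31], [48, 100, 34], [45, 99, 30], [46, 100, 33], [45, 99, 30], [45, 99, 31]]
(231, 239) [-0.0216 -0.0063  0.0294]
(324, 239) [ 0.0213 -0.0063  0.0293]
(245, 201) [-0.0208  0.0537  0.0308]
(309, 201) [0.0206 0.0537 0.0308]
(277, 239) [-0.0004 -0.0063  0.0294]
(277, 201) [-0.0001  0.0537  0.0308]
[0.46140004 0.10519147]
shift cm [ 0.42 12.88  2.66] rot [ 0.0016  0.0128 -0.0003] t 5.2 xaxis [ 0.362 -0.932 -0.   ] y [-0.002 -0.    -1.   ] z [ 0.932  0.362 -0.002] pos [0.4353 0.0995 0.2488] F [ 0.25 -0.56 -2.12] w 0.044
```

Request:
carry_out:
  moves:
    - [0,0.4,3,1.5,0,0.013,0]
    - [0,0.4,7,3,0,0.013,0]
    - [0,0.4,11,3,0,0.013,0]
    - [0,0.4,14,3,0,0.013,0]
    - [0,0.4,15,3,0,0.013,0]
    - [0,0.4,15.2,3,0,0.013,0]
    - [0,0.4,15.2,3,0,0.013,0]
    - [0,0.4,15.2,3,0,0.013,0]

```text
time: 6.0
position: [0.466, 0.1074, 0.0989]
tool_rot: [-0.581, 0.402, -0.404, 0.582]
ft_force: [-0.1, 0.7, -1.3]
grip_width: 0.044
```

```bash
python3 - <<'E'
from h import *
import pickle
goal([.4642,.1062,.0597],np.pi/2+.3581)
for n in ('wrist','scene','side'):
    im=robot.camera(n)[:,:,::-1];cv2.imwrite(f'pics/{n}4.png',im)
a=cv2.imread('pics/scene4.png')[190:340,300:430];b=cv2.imread('pics/side4.png')[220:340,200:370]
w=cv2.imread('pics/wrist4.png')[:300,180:380]
o=np.zeros((600,800,3),np.uint8)
A=cv2.resize(a,None,fx=2.6,fy=2.6);B=cv2.resize(b,None,fx=2.0,fy=2.0);W=cv2.resize(w,None,fx=2,fy=2)
o[:600,:400]=W;o[:300,400:738]=A[:300,:338];o[340:340+240,400:740]=B
cv2.imwrite('pics/c4.png',o)
E
```

```text
shift cm [ 0.04  3.92 -0.22] rot [-0.0031  0.0007  0.0012] t 6.0 xaxis [ 0.351 -0.936  0.001] y [ 0.003 -0.    -1.   ] z [0.936 0.351 0.003] pos [0.466  0.1074 0.0989] F [-0.12  0.7  -1.26] w 0.044
```

View pics/c4.png

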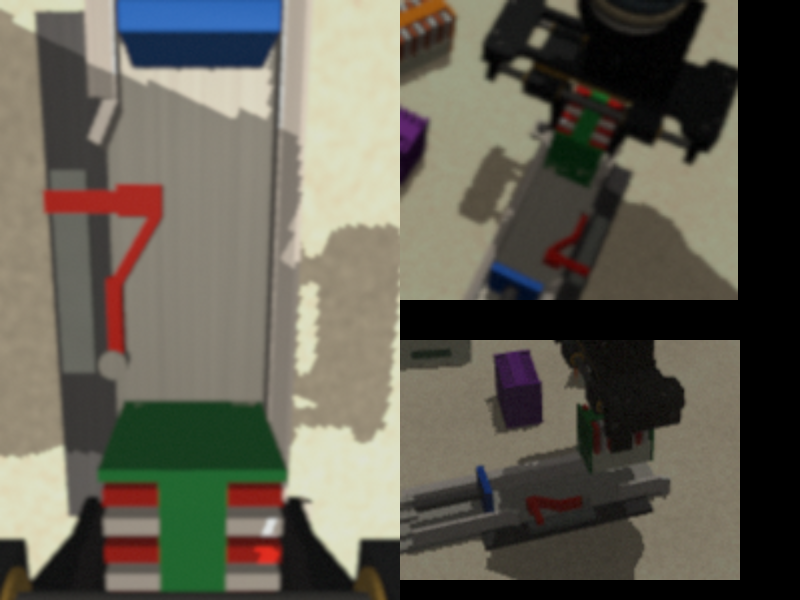

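```bash
python3 - <<'E'
import cv2
im=cv2.imread('pics/wrist4.png')
cv2.imwrite('pics/w4c.png',cv2.resize(im[0:215,200:340],None,fx=2.8,fy=2.8,interpolation=cv2.INTER_CUBIC))
E
python3 - <<'E'
from h import *
import pickle
im=cv2.cvtColor(cv2.imread('pics/wrist4.png'),cv2.COLOR_BGR2GRAY)
for r in (3,10,25,40): print(r,im[r,216:244].tolist(),'|',im[r,312:336].tolist())
for r in (100,150,190): print(r,im[r,306:340].tolist())
pickle.dump(robot.get_obs(),open('w4.pkl','wb'))
E
```

```text
3 [215, 216, 215, 216, 214, 211, 200, 191, 189, 188, 186, 188, 187, 188, 186, 188, 187, 188, 193, 195, 166, 113, 84, 88, 96, 98, 98, 98] | [97, 97, 98, 98, 96, 97, 96, 88, 88, 121, 165, 180, 173, 167, 165, 165, 165, 166, 168, 169, 176, 188, 198, 202]
10 [90, 90, 93, 93, 97, 116, 154, 181, 188, 188, 187, 186, 189, 188, 188, 187, 187, 187, 192, 195, 172, 125, 90, 87, 94, 101, 102, 103] | [104, 102, 103, 103, 103, 104, 101, 93, 100, 136, 171, 179, 171, 167, 167, 166, 166, 167, 169, 172, 182, 193, 201, 204]
25 [78, 83, 88, 93, 95, 99, 124, 160, 184, 189, 189, 187, 189, 189, 190, 189, 188, 188, 191, 193, 184, 149, 108, 122, 166, 184, 157, 104] | [35, 43, 73, 110, 124, 109, 86, 83, 124, 172, 187, 176, 168, 166, 167, 166, 169, 168, 171, 178, 190, 199, 205, 211]
40 [60, 61, 59, 61, 61, 61, 70, 88, 111, 123, 126, 123, 123, 122, 123, 122, 124, 123, 124, 131, 140, 130, 101, 85, 102, 118, 127, 129] | [208, 196, 168, 139, 119, 97, 78, 101, 147, 178, 180, 173, 169, 168, 167, 168, 170, 171, 175, 189, 199, 205, 210, 216]
100 [132, 133, 132, 133, 133, 132, 132, 128, 115, 93, 78, 98, 128, 138, 127, 119, 119, 118, 119, 120, 119, 120, 128, 148, 181, 210, 218, 220, 219, 219, 217, 216, 215, 214]
150 [128, 129, 129, 128, 127, 125, 117, 96, 80, 94, 126, 136, 128, 122, 122, 121, 122, 122, 121, 123, 129, 132, 135, 152, 182, 207, 215, 216, 213, 214, 214, 213, 201, 174]
190 [125, 125, 126, 126, 120, 105, 86, 85, 105, 125, 128, 125, 124, 122, 123, 123, 123, 124, 128, 132, 136, 137, 139, 141, 140, 141, 143, 144, 144, 145, 144, 143, 145, 146]
```

View pics/w4c.png

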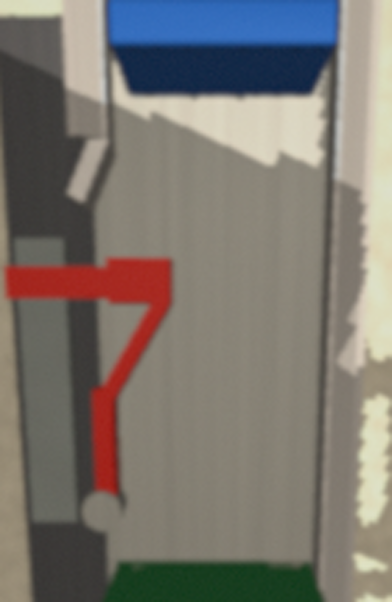

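```bash
python3 - <<'E'
from h import *
import pickle
np.set_printoptions(precision=4,suppress=True,linewidth=200)
o=pickle.load(open('w4.pkl','rb'));c=cam('wrist',o)
L={'Rout':[(332.5,3),(332,10),(331.3,25),(330.7,40),(329.7,100)],'Rin':[(321.3,3),(320.8,10),(320,25),(319.3,40),(317,100),(315,150),(314,190)],'Lout':[(221.5,3),(221.6,10),(222.6,25),(223.4,40)],'Lin':[(236.6,3),(236.9,10),(237.3,25),(238,40)]}
ang=.3581;d=np.array([np.cos(ang),np.sin(ang)]);nn=np.array([-d[1],d[0]])
for n,u in L.items():
    P=np.array([plane(c,x,.028)[:2] for x in u]);print(n,'s',P@d,'perp',P@nn+.0632)
print('tcp',d@o['position'][:2],nn@o['position'][:2]+.0632)
f=lambda x,y:(x/2.8+200-.3,y/2.8-.3)
zb=o['position'][2]-.0537
for n,x,y,z in [('cassbotL',118,563,zb),('cassbotR',314,563,zb),('pawlfar',172,260,.021),('pawlnear',172,298,.021),('pivot',101,512,.021),('folfront top',220,46,.048),('folbot',220,95,.008),('wallLend',83,138,.028)]:
    P=plane(c,f(x,y),z)[:2];print(n,'s',d@P,'perp',nn@P+.0632)
E
```

```text
Rout s [0.6203 0.6168 0.609  0.601  0.5669] perp [-0.0317 -0.0316 -0.0316 -0.0317 -0.0329]
Rin s [0.6203 0.6167 0.609  0.601  0.5668 0.5354 0.5079] perp [-0.0251 -0.025  -0.0248 -0.0248 -0.0248 -0.0247 -0.0251]
Lout s [0.6202 0.6167 0.6089 0.6009] perp [0.0334 0.0335 0.0333 0.0333]
Lin s [0.6202 0.6167 0.6089 0.6009] perp [0.0245 0.0245 0.0246 0.0244]
tcp 0.473773523818076 0.0007232662844301047
cassbotL s 0.5048576758804771 perp 0.023504348739058406
cassbotR s 0.5048502685534675 perp -0.021736127970068006
pawlfar s 0.5717166620819851 perp 0.011155758968133506
pawlnear s 0.5633075900835947 perp 0.011273920029006512
pivot s 0.5116945285934789 perp 0.030104053493868493
folfront top s 0.6082145734071841 perp 0.0002816670220038564
folbot s 0.6088439934444663 perp -0.000100224739700977
wallLend s 0.5960505291254791 perp 0.029882793723433165
```

Request:
carry_out:
  moves:
    - [0,0.07,0.8,-0.2,0,0,0]
    - [0,0.07,1.6,-0.2,0,0,0]
    - [0,0.07,2.2,-0.2,0,0,0]
    - [0,0.07,2.8,-0.2,0,0,0]
    - [0,0.07,3.2,-0.2,0,0,0]
    - [0,0.07,3.4,-0.2,0,0,0]
    - [0,0.07,3.4,-0.2,0,0,0]

```text
time: 6.85
position: [0.463, 0.1062, 0.0631]
tool_rot: [0.581, -0.403, 0.402, -0.581]
ft_force: [-0.2, 0.1, -1.2]
grip_width: 0.0435
```

```bash
python3 - <<'E'
from h import *
goal([.4642,.1062,.0597],np.pi/2+.3581)
E
```

```text
shift cm [0.04 0.34 0.11] rot [ 0.0007  0.0011 -0.0003] t 6.85 xaxis [ 0.352 -0.936 -0.   ] y [-0.001  0.    -1.   ] z [ 0.936  0.352 -0.001] pos [0.463  0.1062 0.0631] F [-0.21  0.13 -1.23] w 0.0435
```

Inside the walls with no contact. Feeling down for the floor.

Request:
carry_out:
  moves:
    - [0,0,0.1,0,0,0,0]
    - [0,0,0.2,0,0,0,0]
    - [0,0,0.25,0,0,0,0]
    - [0,0,0.25,0,0,0,0]

```text
time: 7.25
position: [0.4632, 0.1062, 0.0611]
tool_rot: [-0.581, 0.403, -0.403, 0.581]
ft_force: [-0.4, 0.6, -1.8]
grip_width: 0.0435
```

Request:
carry_out:
  moves:
    - [0,0,0.05,0,0,0,0]
    - [0,0,0.1,0,0,0,0]
    - [0,0,0.1,0,0,0,0]

```text
time: 7.55
position: [0.4632, 0.1062, 0.06]
tool_rot: [-0.581, 0.403, -0.403, 0.581]
ft_force: [-0.3, -0.4, -2.2]
grip_width: 0.044
```

Request:
carry_out:
  moves:
    - [0,0,0.05,0,0,0,0]
    - [0,0,0.1,0,0,0,0]
    - [0,0,0.1,0,0,0,0]

```text
time: 7.85
position: [0.4632, 0.1062, 0.0596]
tool_rot: [-0.581, 0.403, -0.403, 0.581]
ft_force: [-0.7, 0.2, 5.0]
grip_width: 0.0438
```

Request:
carry_out:
  moves:
    - [0.58,0,0,0,0,0,0]
    - [0.58,0,0,0,0,0,0]
    - [0.58,0,0,0,0,0,0]
    - [0.58,0,0,0,0,0,0]

```text
time: 8.25
position: [0.4632, 0.1062, 0.059]
tool_rot: [0.581, -0.403, 0.403, -0.581]
ft_force: [0.8, 0.3, 0.7]
grip_width: 0.0506
```

```bash
python3 - <<'E'
from h import *
import pickle
goal([.4642,.1062,.0597],np.pi/2+.3581)
for n in ('wrist','scene','side'):
    im=robot.camera(n)[:,:,::-1];cv2.imwrite(f'pics/{n}5.png',im)
a=cv2.imread('pics/scene5.png')[190:340,300:430];b=cv2.imread('pics/side5.png')[220:340,200:370]
w=cv2.imread('pics/wrist5.png')[:300,180:380]
o=np.zeros((600,800,3),np.uint8)
A=cv2.resize(a,None,fx=2.6,fy=2.6);B=cv2.resize(b,None,fx=2.0,fy=2.0);W=cv2.resize(w,None,fx=2,fy=2)
o[:600,:400]=W;o[:300,400:738]=A[:300,:338];o[340:340+240,400:740]=B
cv2.imwrite('pics/c5.png',o)
E
```

```text
shift cm [ 0.03 -0.07  0.09] rot [ 0.      0.0011 -0.    ] t 8.25 xaxis [ 0.352 -0.936 -0.   ] y [-0. -0. -1.] z [ 0.936  0.352 -0.   ] pos [0.4632 0.1062 0.059 ] F [0.75 0.29 0.72] w 0.0506
```

View pics/c5.png

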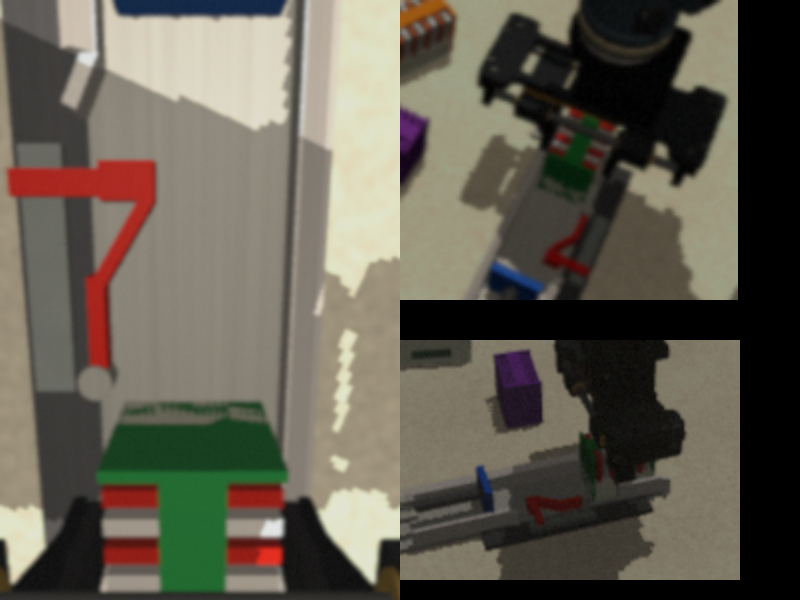

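Request:
carry_out:
  moves:
    - [0,0,0,0,0,0,0]
    - [0,0,0,0,0,0,0]
    - [0,0,0,0,0,0,0]
    - [0,0,0,0,0,0,0]
    - [0,0,0,0.2,0,0,0]
    - [0,0,0,0.4,0,0,0]
    - [0,0,0,0.6,0,0,0]
    - [0,0,0,0.8,0,0,0]
    - [0,0,0,1,0,0,0]
    - [0,0,0,1.2,0,0,0]
    - [0,0,0,1.4,0,0,0]
    - [0,0,0,1.6,0,0,0]
    - [0,0,0,1.8,0,0,0]
    - [0,0,0,2,0,0,0]
    - [0,0,0,2.2,0,0,0]
    - [0,0,0,2.4,0,0,0]
    - [0,0,0,2.6,0,0,0]
    - [0,0,0,2.8,0,0,0]
    - [0,0,0,3,0,0,0]
  force: 25

```text
time: 10.3
position: [0.4914, 0.1168, 0.059]
tool_rot: [0.581, -0.403, 0.403, -0.581]
ft_force: [0.3, 0.1, -0.9]
grip_width: 0.0438
```

```bash
cat > st.py <<'E'
from h import *
o=robot.get_obs();ang=.3581;d=np.array([np.cos(ang),np.sin(ang)]);n=np.array([-d[1],d[0]])
p=o['position'];F=o['ft_force'];print('t',o['time'],'s',round(d@p[:2],4),'perp',round(n@p[:2]+.0632,4),'z',round(p[2],4),'Fs',round(d@F[:2],2),'Fn',round(n@F[:2],2),'Fz',round(F[2],2),'w',round(o['grip_width'],4),'M',o['moment'].round(2))
E
python3 st.py
```

```text
t 10.3 s 0.5011 perp 0.0004 z 0.059 Fs 0.3 Fn -0.05 Fz -0.87 w 0.0438 M [ 0.05 -0.04 -0.04]
```

Request:
carry_out:
  moves:
    - [0,0,0,0.2,0,0,0]
    - [0,0,0,0.4,0,0,0]
    - [0,0,0,0.6,0,0,0]
    - [0,0,0,0.8,0,0,0]
    - [0,0,0,1,0,0,0]
    - [0,0,0,1.2,0,0,0]
    - [0,0,0,1.4,0,0,0]
    - [0,0,0,1.6,0,0,0]
    - [0,0,0,1.8,0,0,0]
    - [0,0,0,2,0,0,0]
    - [0,0,0,2.2,0,0,0]
    - [0,0,0,2.4,0,0,0]
    - [0,0,0,2.6,0,0,0]
    - [0,0,0,2.8,0,0,0]
    - [0,0,0,3,0,0,0]

```text
time: 11.8
position: [0.5196, 0.1273, 0.059]
tool_rot: [-0.581, 0.403, -0.403, 0.581]
ft_force: [-1.1, -3.9, 0.4]
grip_width: 0.0438
```

```bash
python3 st.py
```

```text
t 11.8 s 0.5312 perp 0.0003 z 0.059 Fs -2.39 Fn -3.24 Fz 0.37 w 0.0438 M [-0.63  0.23 -0.05]
```

Request:
carry_out:
  moves:
    - [0,0,0,0.2,0,0,0]
    - [0,0,0,0.4,0,0,0]
    - [0,0,0,0.6,0,0,0]
    - [0,0,0,0.8,0,0,0]
    - [0,0,0,1,0,0,0]
    - [0,0,0,1.2,0,0,0]
    - [0,0,0,1.4,0,0,0]
    - [0,0,0,1.6,0,0,0]
    - [0,0,0,1.8,0,0,0]
    - [0,0,0,2,0,0,0]
    - [0,0,0,2.2,0,0,0]
    - [0,0,0,2.4,0,0,0]
    - [0,0,0,2.6,0,0,0]
    - [0,0,0,2.8,0,0,0]
    - [0,0,0,3,0,0,0]

```text
time: 13.3
position: [0.5476, 0.1379, 0.0591]
tool_rot: [0.581, -0.403, 0.403, -0.581]
ft_force: [1.0, -2.6, -2.1]
grip_width: 0.0437
```

```bash
python3 st.py; python3 - <<'E'
from h import *
im=robot.camera('wrist')[:,:,::-1];cv2.imwrite('pics/w6.png',im)
E
```

```text
t 13.3 s 0.5612 perp 0.0004 z 0.0591 Fs -0.01 Fn -2.78 Fz -2.12 w 0.0437 M [-0.66 -0.08 -0.01]
```

View pics/w6.png

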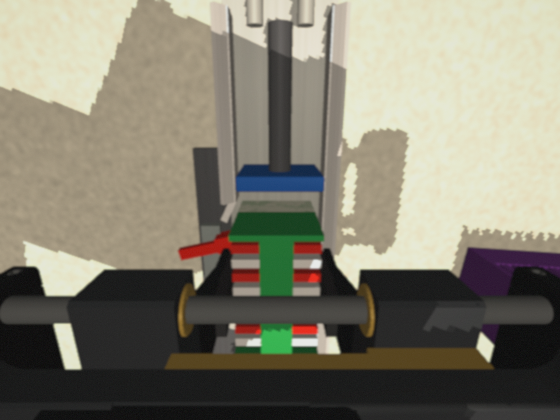

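Pawl riding on the flank (lateral force 2.8 N), follower about 15 mm ahead. Slower now.

Request:
carry_out:
  moves:
    - [0,0,0,0.1,0,0,0]
    - [0,0,0,0.2,0,0,0]
    - [0,0,0,0.3,0,0,0]
    - [0,0,0,0.4,0,0,0]
    - [0,0,0,0.5,0,0,0]
    - [0,0,0,0.6,0,0,0]
    - [0,0,0,0.7,0,0,0]
    - [0,0,0,0.8,0,0,0]
    - [0,0,0,0.9,0,0,0]
    - [0,0,0,1,0,0,0]
    - [0,0,0,1.1,0,0,0]
    - [0,0,0,1.2,0,0,0]
    - [0,0,0,1.3,0,0,0]
    - [0,0,0,1.4,0,0,0]
    - [0,0,0,1.5,0,0,0]
    - [0,0,0,1.6,0,0,0]
    - [0,0,0,1.7,0,0,0]
    - [0,0,0,1.8,0,0,0]
    - [0,0,0,1.9,0,0,0]
    - [0,0,0,2,0,0,0]

```text
time: 15.35
position: [0.5643, 0.1444, 0.0591]
tool_rot: [0.582, -0.404, 0.402, -0.58]
ft_force: [-3.1, -4.4, 3.2]
grip_width: 0.0443
```

```bash
python3 st.py
```

```text
t 15.35 s 0.5792 perp 0.0007 z 0.0591 Fs -4.45 Fn -3.02 Fz 3.23 w 0.0443 M [-0.98  0.44 -0.  ]
```

Request:
carry_out:
  moves:
    - [0,0,0,0.1,0,0,0]
    - [0,0,0,0.2,0,0,0]
    - [0,0,0,0.3,0,0,0]
    - [0,0,0,0.4,0,0,0]
    - [0,0,0,0.5,0,0,0]
    - [0,0,0,0.6,0,0,0]
    - [0,0,0,0.7,0,0,0]
    - [0,0,0,0.8,0,0,0]
    - [0,0,0,0.9,0,0,0]
    - [0,0,0,1,0,0,0]
    - [0,0,0,1.1,0,0,0]
    - [0,0,0,1.2,0,0,0]
    - [0,0,0,1.3,0,0,0]
    - [0,0,0,1.4,0,0,0]
    - [0,0,0,1.5,0,0,0]
    - [0,0,0,1.6,0,0,0]
    - [0,0,0,1.7,0,0,0]
    - [0,0,0,1.8,0,0,0]

```text
time: 17.15
position: [0.5802, 0.1504, 0.0592]
tool_rot: [0.583, -0.404, 0.401, -0.58]
ft_force: [-4.7, -5.8, 4.3]
grip_width: 0.044
```

```bash
python3 st.py
```

```text
t 17.15 s 0.5961 perp 0.0007 z 0.0592 Fs -6.39 Fn -3.75 Fz 4.27 w 0.044 M [-1.19  0.72  0.01]
```

Request:
carry_out:
  moves:
    - [0,0,0,0.1,0,0,0]
    - [0,0,0,0.2,0,0,0]
    - [0,0,0,0.3,0,0,0]
    - [0,0,0,0.4,0,0,0]
    - [0,0,0,0.5,0,0,0]
    - [0,0,0,0.6,0,0,0]
    - [0,0,0,0.7,0,0,0]
    - [0,0,0,0.8,0,0,0]
    - [0,0,0,0.9,0,0,0]
    - [0,0,0,1,0,0,0]
    - [0,0,0,1.1,0,0,0]
    - [0,0,0,1.2,0,0,0]

```text
time: 18.35
position: [0.5911, 0.1545, 0.0591]
tool_rot: [0.583, -0.404, 0.401, -0.579]
ft_force: [-5.0, -6.7, 4.8]
grip_width: 0.0436
```

```bash
python3 st.py
```

```text
t 18.35 s 0.6078 perp 0.0007 z 0.0591 Fs -7.07 Fn -4.53 Fz 4.76 w 0.0436 M [-1.12  0.77 -0.02]
```

Request:
carry_out:
  moves:
    - [0,0,0,0.05,0,0,0]
    - [0,0,0,0.1,0,0,0]
    - [0,0,0,0.15,0,0,0]
    - [0,0,0,0.2,0,0,0]

```text
time: 18.75
position: [0.5932, 0.1554, 0.0591]
tool_rot: [0.583, -0.404, 0.401, -0.58]
ft_force: [-5.0, -6.3, 4.7]
grip_width: 0.044
```

```bash
python3 st.py
```

```text
t 18.75 s 0.61 perp 0.0008 z 0.0591 Fs -6.88 Fn -4.14 Fz 4.73 w 0.044 M [-1.04  0.69  0.02]
```

Request:
carry_out:
  moves:
    - [0,0,0,0.05,0,0,0]
    - [0,0,0,0.1,0,0,0]

```text
time: 18.95
position: [0.5941, 0.1557, 0.0591]
tool_rot: [0.583, -0.404, 0.401, -0.58]
ft_force: [-6.7, -6.7, 4.8]
grip_width: 0.0437
```

```bash
python3 st.py
```

```text
t 18.95 s 0.6109 perp 0.0008 z 0.0591 Fs -8.57 Fn -3.93 Fz 4.77 w 0.0437 M [-1.08  0.74 -0.01]
```

Request:
carry_out:
  moves:
    - [0,0,0,0.05,0,0,0]
    - [0,0,0,0.1,0,0,0]

```text
time: 19.15
position: [0.5949, 0.1561, 0.0592]
tool_rot: [0.583, -0.404, 0.401, -0.58]
ft_force: [-5.3, -6.0, 5.0]
grip_width: 0.0436
```

```bash
python3 st.py
```

```text
t 19.15 s 0.6119 perp 0.0008 z 0.0592 Fs -7.09 Fn -3.76 Fz 4.96 w 0.0436 M [-1.11  0.77  0.05]
```

Request:
carry_out:
  moves:
    - [0,0,0,0.05,0,0,0]
    - [0,0,0,0.1,0,0,0]

```text
time: 19.35
position: [0.5958, 0.1564, 0.0591]
tool_rot: [0.583, -0.404, 0.401, -0.579]
ft_force: [-5.0, -6.4, 5.1]
grip_width: 0.0439
```

```bash
python3 st.py;  python3 - <<'E'
from h import *
im=robot.camera('wrist')[:,:,::-1];s=robot.camera('side')[:,:,::-1]
o=np.zeros((600,800,3),np.uint8);o[:420,:400]=im[:,80:480];o[:300,400:]=cv2.resize(s[240:340,180:313],(400,300),interpolation=cv2.INTER_CUBIC);cv2.imwrite('pics/c7.png',o)
E
```

```text
t 19.35 s 0.6128 perp 0.0009 z 0.0591 Fs -6.93 Fn -4.26 Fz 5.06 w 0.0439 M [-1.06  0.79 -0.02]
```

View pics/c7.png

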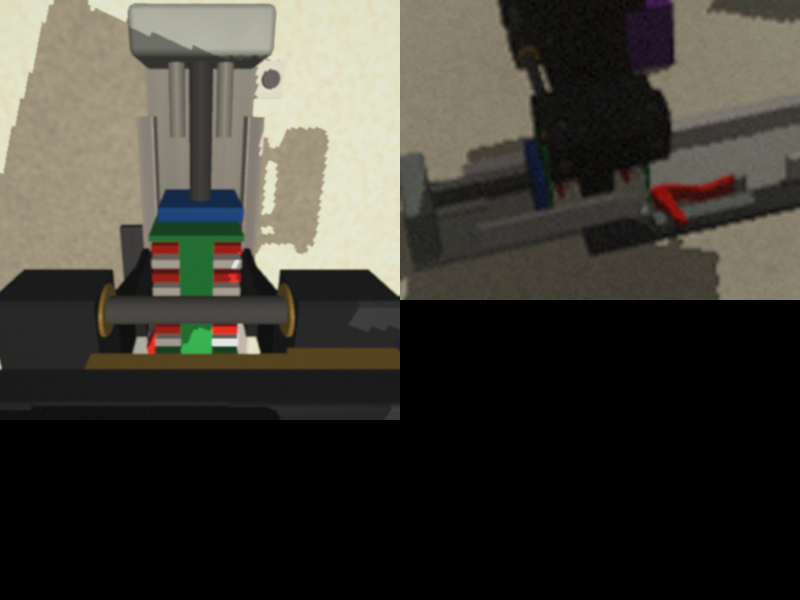

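The side view (right) shows the cassette's rear about level with the pawl's end at (655,195). Lateral force is still ~4 N, so no click yet. Continuing in small steps.

Request:
carry_out:
  moves:
    - [0,0,0,0.05,0,0,0]
    - [0,0,0,0.1,0,0,0]

```text
time: 19.65
position: [0.5965, 0.1574, 0.0591]
tool_rot: [0.583, -0.405, 0.401, -0.58]
ft_force: [-6.6, -4.6, 5.9]
grip_width: 0.0435
```

```bash
python3 st.py
```

```text
t 19.65 s 0.6138 perp 0.0015 z 0.0591 Fs -7.82 Fn -1.93 Fz 5.88 w 0.0435 M [-0.67  0.87 -0.09]
```

Request:
carry_out:
  moves:
    - [0,0,0,0.05,0,0,0]
    - [0,0,0,0.1,0,0,0]

```text
time: 19.85
position: [0.5971, 0.1578, 0.0592]
tool_rot: [0.583, -0.405, 0.4, -0.579]
ft_force: [-6.0, -3.1, 6.6]
grip_width: 0.0438
```

```bash
python3 st.py
```

```text
t 19.85 s 0.6146 perp 0.0017 z 0.0592 Fs -6.73 Fn -0.82 Fz 6.56 w 0.0438 M [-0.6   0.95  0.02]
```

Lateral force fell from 4.2 to 0.8 N and the tool sprang sideways by 0.8 mm, so that should be the click. Checking by eye before I let go.

```bash
python3 - <<'E'
from h import *
im=robot.camera('scene')[:,:,::-1];s=robot.camera('side')[:,:,::-1]
o=np.zeros((400,800,3),np.uint8);o[:400,:400]=cv2.resize(im[220:360,300:440],(400,400),interpolation=cv2.INTER_CUBIC);o[:300,400:]=cv2.resize(s[240:340,180:313],(400,300),interpolation=cv2.INTER_CUBIC);cv2.imwrite('pics/c8.png',o)
E
python3 st.py
```

```text
t 19.95 s 0.6147 perp 0.0018 z 0.0592 Fs -6.62 Fn -1.04 Fz 4.85 w 0.044 M [-0.58  0.86 -0.05]
```

View pics/c8.png

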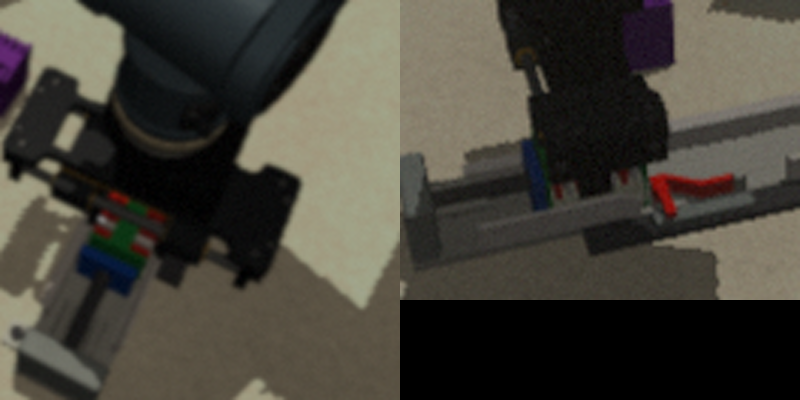

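The pawl has swung into the channel behind the rear (side crop (655,180)). Easing back gently so the pawl takes the load.

Request:
carry_out:
  moves:
    - [0,0,0,-0.05,0,0,0]
    - [0,0,0,-0.1,0,0,0]
    - [0,0,0,-0.15,0,0,0]
    - [0,0,0,-0.2,0,0,0]
    - [0,0,0,-0.25,0,0,0]
    - [0,0,0,-0.3,0,0,0]

```text
time: 20.55
position: [0.597, 0.1574, 0.0591]
tool_rot: [0.581, -0.403, 0.402, -0.581]
ft_force: [-4.3, 0.5, 3.4]
grip_width: 0.0439
```

```bash
python3 st.py
```

```text
t 20.55 s 0.6143 perp 0.0014 z 0.0591 Fs -3.89 Fn 2.0 Fz 3.36 w 0.0439 M [-0.01  0.76  0.01]
```

Request:
carry_out:
  moves:
    - [0,0,0,-0.05,0,0,0]
    - [0,0,0,-0.1,0,0,0]
    - [0,0,0,-0.15,0,0,0]
    - [0,0,0,-0.15,0,0,0]

```text
time: 20.95
position: [0.5966, 0.1563, 0.059]
tool_rot: [-0.581, 0.403, -0.403, 0.581]
ft_force: [-4.1, -0.1, 3.7]
grip_width: 0.044
```

```bash
python3 st.py
```

```text
t 20.95 s 0.6136 perp 0.0004 z 0.059 Fs -3.85 Fn 1.38 Fz 3.73 w 0.044 M [ 0.03  0.77 -0.02]
```

Request:
carry_out:
  moves:
    - [0.54,0,0,0,0,0,0]
    - [0.56,0,0,0,0,0,0]
    - [0.6,0,0,0,0,0,0]
    - [0.6,0,0,0,0,0,0]
    - [0.6,0,0,0,0,0,0]

```text
time: 21.45
position: [0.597, 0.1563, 0.059]
tool_rot: [-0.581, 0.402, -0.403, 0.581]
ft_force: [0.1, -0.3, -0.7]
grip_width: 0.052
```

```bash
python3 st.py; python3 - <<'E'
from h import *
im=robot.camera('wrist')[:,:,::-1];s=robot.camera('side')[:,:,::-1]
o=np.zeros((420,800,3),np.uint8);o[:420,:400]=im[:,80:480];o[:300,400:]=cv2.resize(s[240:340,180:313],(400,300),interpolation=cv2.INTER_CUBIC);cv2.imwrite('pics/c9.png',o)
E
```

```text
t 21.45 s 0.6139 perp 0.0003 z 0.059 Fs 0.04 Fn -0.33 Fz -0.71 w 0.052 M [-0.05  0.02  0.05]
```

View pics/c9.png

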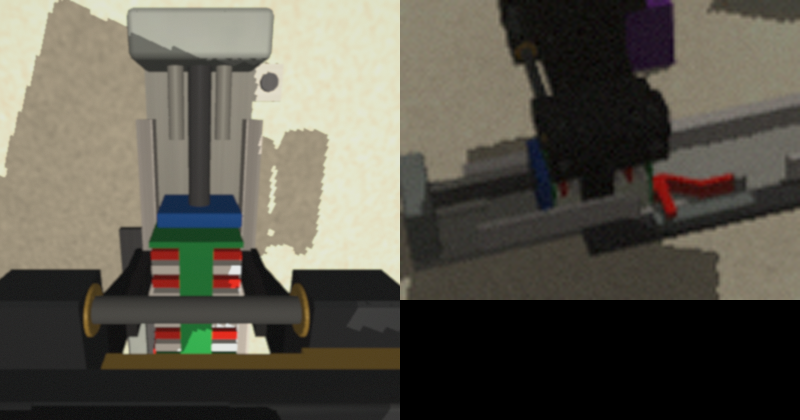

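Released with no contact force. The cassette settled back a couple of mm and is held by the pawl. Rising straight up.

Request:
carry_out:
  moves:
    - [0.6,0,-0.5,0,0,0,0]
    - [0.62,0,-1.5,0,0,0,0]
    - [0.62,0,-3,0,0,0,0]
    - [0.62,0,-5,0,0,0,0]
    - [0.62,0,-8,0,0,0,0]
    - [0.62,0,-12,0,0,0,0]
    - [0.62,0,-16,0,0,0,0]
    - [0.62,0,-19,-4,0,0,0]
    - [0.62,0,-19,-8,0,0,0]
    - [0.62,0,-19,-8,0,0,0]
    - [0.62,0,-19,-8,0,0,0]

```text
time: 22.65
position: [0.5212, 0.1281, 0.2507]
tool_rot: [-0.581, 0.402, -0.403, 0.582]
ft_force: [0.5, 0.1, 0.2]
grip_width: 0.0539
```

```bash
python3 st.py; python3 - <<'E'
from h import *
im=robot.camera('wrist')[:,:,::-1];s=robot.camera('side')[:,:,::-1];c=robot.camera('scene')[:,:,::-1]
cv2.imwrite('pics/w10.png',im)
o=np.zeros((600,800,3),np.uint8);o[:300,:400]=cv2.resize(im,(400,300));o[:300,400:]=cv2.resize(s[240:340,180:313],(400,300),interpolation=cv2.INTER_CUBIC);o[300:,:400]=cv2.resize(c,(400,300));o[300:,400:]=cv2.resize(im[60:240,170:410],(400,300),interpolation=cv2.INTER_CUBIC);cv2.imwrite('pics/c10.png',o)
E
```

```text
t 22.65 s 0.533 perp 0.0005 z 0.2507 Fs 0.54 Fn -0.13 Fz 0.19 w 0.0539 M [ 0.04 -0.03 -0.  ]
```

View pics/c10.png

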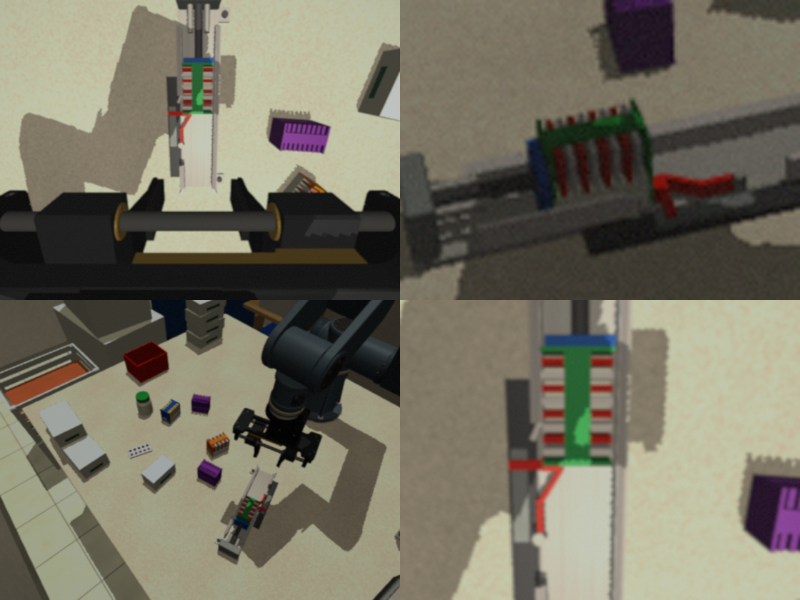

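The cassette sits upright, with its rear against the shut pawl (crop (560,466)) and the follower pressed on its front. The other objects are where they were and the robot touches nothing, so I'm handing in.

```bash
python3 -c "
from rig import robot
print(robot.hand_in())"
```

```text
the job is handed in; nothing more can be done
None
```

The green-clipped cassette is loaded and locked in the magazine, and I handed the job in at about 23 s of the 64 s allowed.

- **Loading:** I gripped it across its width, set it down in the infeed, released and regripped it, then pushed it along the channel, slowing to about 5 mm/s near the end.
- **Click:** The sideways force from the pawl fell from about 4.2 N to 0.8 N, and the gripper sprang about 0.8 mm sideways. The push force never read above about 8.6 N, and I felt no hard rise at the end stop.
- **Release:** I eased back and let go. The cassette settled back a little, and the last pictures show its rear against the shut pawl and the follower on its front.
- **Final checks:** The forces on the tool read about zero after release. I judged the other objects only by eye in the last pictures, and they looked unmoved.
- **One disagreement:** Two measurements of where the cassette sat in the gripper differed by about 3 mm. I therefore stopped on the felt click, not on a computed distance.

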